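# Clamp the loaded mould press

### The arm

A 6-joint arm with a two-finger parallel gripper is mounted at the origin on the work surface. World frame = base frame: x ahead of the robot, y to its left, z up, the work surface at z = 0. Lengths are in m, angles in rad, forces in N, time in s.
With the tool pointing down it reaches from about 0.35 to 0.8 m from the base axis. Payload 7.3 kg.
Tool frame: the origin (TCP) lies midway between the tips of the shut fingers; the grasp point (between the pads) lies 19 mm behind it (manip.grip_depth is the distance from the TCP to the grasp point, in m); z points along the fingers, y is the line along which they close (so a half turn about z gives the same grasp; the last joint's range is limited). The gripper opens to 85 mm and grips with 20 to 120 N. Pads are 22 mm wide; open, the fingers measure 114 mm over their backs; the gripper's body (76 mm by 85 mm) begins 54 mm behind the grasp point. The pads swing forward as they close: fully open they stand 13 mm farther back than shut.
Start: joints at [-1.417, 0.342, 1.524, -0, 1.275, -0.146], TCP at [0.155, -0.502, 0.231] pointing down, gripper open.
Joint ranges: [-2.53, 2.53], [-0.77, 2.02], [0.04, 2.7], [-1, 4.14], [0.28, 2.66], [-3.11, 3.11]. Speed limits (rad/s): [2.57, 2.57, 3.14, 3.14, 3.14, 3.14].

### API

Orientations are given as a rotation vector (axis times angle).
In Python, from station import manip gives the robot as it stands.
- The arm moves only by the tool play_rows, never from a script. Its argument "motion" is a list of rows, each an object of numbers: "gripper": the opening, from 0 (shut) to 1 (fully open); "tx", "ty", "tz": the shift along the tool's x, y, z in cm; "turn": the turn about the tool's z in degrees. A call has 1 to 8 rows; each row is the pose to reach, as a shift and turn from the pose commanded when the call began, along the tool's axes at that moment; what a row does not reach only later rows make up. A row lasts 1/12 s, in which the tool goes at most 41.7 mm and 7.16 degrees, less where a joint would pass 70% of its speed; a pose out of reach is approached as far as the arm can. A call with a gripper value outside its range is refused whole. The fingers move at their own pace and stop on an object; "squeeze" is the grip in N (left out, the last holds). Time passes only in rows, so rows that repeat a pose let the fingers close. It gives the time, the measured TCP pose, the force, the opening and the grip force at its end, in the units of the state.
- manip.read_state(): the state, without advancing time (a new reading comes with each control period).
- manip.get_image(name): name is "scene" or "top"; returns a dict with "color" (420x560x3 uint8, blue, green, red), "vertical_fov" (degrees; the focal length in pixels is half the picture's height over the tangent of half this angle, whatever the lens; pixels are square), "cx", "cy" (the principal point, pixels), "origin" and "orientation" of the camera in the world. Camera axes: x right, y down, z forward; pixel columns grow to the right and rows downward; lengths in m; the calibration is good to about 2 mm. A picture is of the moment at which its call begins. There is no depth.
- manip.sign_off(): hands the job in; it is judged then, once.
The state is a dict: "clock": time; "joint_positions": joint angles; "dq": joint speeds; "tau": joint torques, N m; "ee_pos": TCP position; "tool_rot": TCP orientation; "ft_force": force on the tool from outside, world axes, zero at the start; "torque": the same for the moment, N m; "opening": finger opening in m; "grasp_force": force on a finger pad.
Only numpy, scipy, OpenCV 4.12 (cv2) and the standard library are available. Lean on these libraries where they do the work, as an engineer would, in place of code of your own. Each camera call takes 0.05 s, during which the arm holds its last target. There are 200 camera calls.

### The job

Two small mould presses stand on the bench with their cam levers up. Clamp the one that has a plaster mould in it: swing its lever over and down until it snaps past centre and lies fully closed, and leave the lever of the empty press up as it is.

Things in the scene. Friction and masses are not known exactly. Their poses are not given: they have to be found in the camera images.
- cam_lever (a joint): Lever of the press holding the mould: 0 = upright, open; grows as it swings to the press's +x; 1.6 = stop, closed, level. Starts at about 0. A spring resists (up to 0.6 Nm) until centre at 1.25 and throws it back if let go; beyond, it pulls it shut. Straight, centred on the pivot: steel strip 16 mm wide, 8 thick to 45 mm out, then black grip 24 wide (along hinge), 14 thick, 45 to 100 mm out.
- cam_pivot (a point): Hinge centre of that lever, 140 mm above the bench. Press frame: z up, y along the hinge, x level to where the closed lever lies; at value q the lever points along x sin(q) + z cos(q). Fixed press: base 170 (x) by 140 by 12 mm, two columns, bridge 34 by 136 mm (top at 116 mm), two lugs 20 mm long, 38 mm apart over all, up to 154 mm. Free above and behind (-x) the lever.
- mould_mid (a point): Centre (half-way up) of the two-part cream plaster mould, a block 90 by 76 by 55 mm, loose in the nest of the press, right under the pivot, its top 73 mm below the pivot; a rubber pad comes down on it as the lever closes. It need not be touched. The other press is alike but has no mould.
- spare_lever (a joint): Lever of the empty press, same make, size and joint values, whose pivot stands about 0.24 to 0.40 m to the side (y) of the loaded one, either side. It starts at about 0 and must stay open (below 0.6).
Things that resemble listed ones, but are neither listed nor needed, are in the scene too. Leave any turquoise or yellow look-alike of the part that bears spare_lever alone.

How it is judged:
By the outcome, as a careful person would: the job done as asked, in the order asked, and still so for the second after the job is handed in, with the robot touching nothing.
It also fails if it takes over 29 s, if anything falls off the work surface, if the arm or the gripper's body presses on something with over 40 N, if the wrist force passes 120 N, or if a joint passes its speed limit or range.

## Working session

There is one attempt and no reset: what is moved stays moved. The work goes in short steps, Python scripts to look and compute and a tool call to move; the robot and the scene stay as the last step left them, time stands still between calls to the robot, and variables do not carry over. Pictures are saved under pics/ and viewed, at most 10 in all, crops included, and the job is handed in when it is done.

Besides the shell and the picture viewer there is one more tool, called after "Emit:" in YAML: its name, and indented under it one key for each argument. play_rows: Moves the arm, as the interface text tells. Its arguments: {"type":"object","properties":{"motion":{"type":"array","items":{"type":"object","properties":{"gripper":{"type":"number"},"tx":{"type":"number"},"ty":{"type":"number"},"tz":{"type":"number"},"turn":{"type":"number"}}}},"squeeze":{"type":"number"}},"required":["motion"]}

```bash
mkdir -p pics; python3 - <<'E'
from station import manip
import cv2,numpy as np
for n in("scene","top"):
    i=manip.get_image(n);cv2.imwrite(f"pics/{n}0.png",i["color"]);print(n,i["vertical_fov"],i["cx"],i["cy"],i["origin"],i["orientation"])
s=manip.read_state();print(s["clock"],s["ee_pos"],s["tool_rot"],s["opening"])
E
```

```text
scene 52.8941553893644 280.4982012504726 208.70147452763052 [ 0.99422982 -0.58834219  0.63746841] [-2.09988052 -0.73773548  0.38999447]
top 48.5049686126152 273.0406541648522 212.31363033789262 [ 0.47509617 -0.03450385  1.3471279 ] [-2.18010735  2.24412286 -0.07546493]
0.1 [ 0.15500233 -0.50124212  0.23071562] [-3.10504318e+00 -4.68945923e-01  1.97807733e-05] 0.08541413367743858
```

View pics/scene0.png

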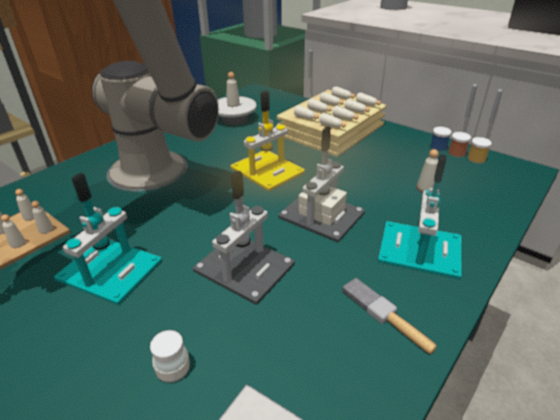

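View pics/top0.png

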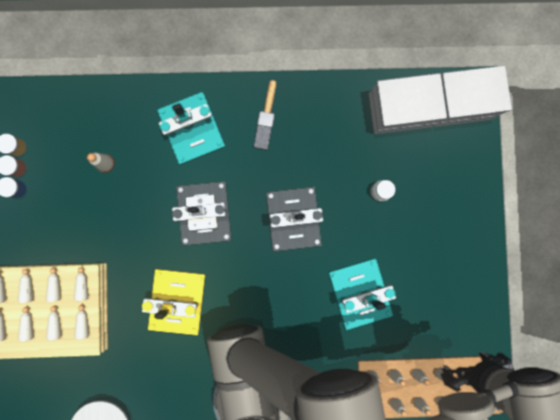

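Two grey presses can be the one meant. Top (203,212) / scene (322,205) has cream blocks under its bridge, so it is loaded. Top (295,217) / scene (242,250) has an empty nest, so it is the spare. The turquoise and yellow ones are look-alikes. I'll confirm with an enlarged crop.

```bash
python3 - <<'E'
import cv2,numpy as np
a=cv2.imread("pics/scene0.png")[110:250,180:380];b=cv2.imread("pics/top0.png")[165:265,160:340]
a=cv2.resize(a,(560,392),interpolation=3);a=cv2.resize(cv2.imread("pics/scene0.png")[115:245,265:375],(380,449),interpolation=3)
b=cv2.resize(cv2.imread("pics/top0.png")[170:260,165:245],(400,450),interpolation=3)[:449]
cv2.imwrite("pics/crop.png",np.hstack([a,b]))
E
```

```text
(no output)
```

View pics/crop.png

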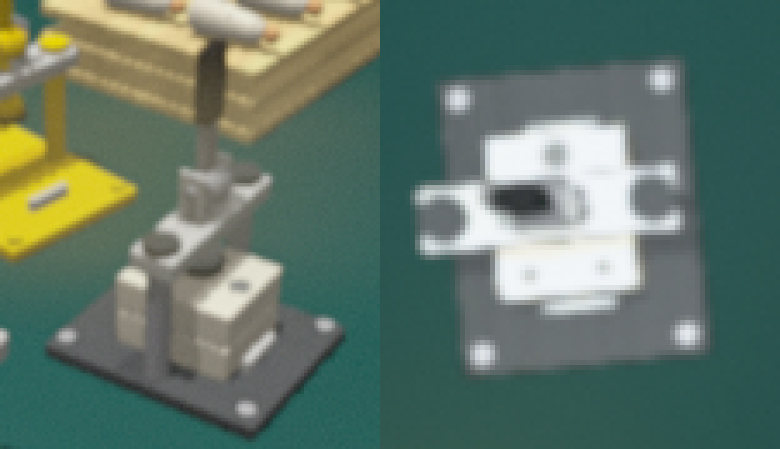

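The crop confirms it: cream mould in the press at top (203,212), lever upright. The base's long side is nearly along world x, and which way is +x isn't obvious yet. Next I locate it.

```bash
cat >h.py <<'E'
from station import manip
import numpy as np
from scipy.spatial.transform import Rotation as R
def ray(n,p,im={}):
    if n not in im: im[n]=manip.get_image(n)
    i=im[n];f=210/np.tan(np.radians(i["vertical_fov"]/2))
    d=R.from_rotvec(i["orientation"]).apply([(p[0]-i["cx"])/f,(p[1]-i["cy"])/f,1])
    return np.array(i["origin"]),d/np.linalg.norm(d)
def tri(a,b):
    (o,d),(q,e)=ray("top",a),ray("scene",b)
    s=np.linalg.lstsq(np.c_[d,-e],q-o,rcond=None)[0];P,Q=o+s[0]*d,q+s[1]*e
    return ((P+Q)/2).round(4),np.linalg.norm(P-Q).round(4)
def plane(n,p,z):
    o,d=ray(n,p);return (o+d*(z-o[2])/d[2]).round(4)
E
python3 - <<'E'
from h import *
S=lambda x,y:(265+x/3.4545,115+y/3.4545)
T=lambda x,y:(165+(x-380)/5,170+y/5)
print("tip",tri(T(505,198),S(212,42)))
print("lug top",tri(T(570,205),S(206,178)))
c=[plane("top",T(*p),.014) for p in((458,98),(662,80),(687,333),(482,354))];c=np.array(c);print(c,c.mean(0))
v=c[0]+c[1]-c[2]-c[3];print("yaw",np.degrees(np.arctan2(v[1],v[0])), np.linalg.norm(c[0]-c[3]),np.linalg.norm(c[0]-c[1]))
s=np.array([plane("scene",S(*p),.014) for p in((68,336),(325,325),(247,408))]);print(s)
print("bridge caps",[plane("top",T(*p),.118) for p in((443,219),(656,198))])
print("spare lug",plane("top",(297,217),.15), tri((293,216),(237,173)))
s=manip.read_state();print(R.from_rotvec(s["tool_rot"]).as_matrix().round(3))
E
```

```text
tip (array([0.5337, 0.1328, 0.2399]), np.float64(0.0003))
lug top (array([0.5386, 0.1168, 0.1495]), np.float64(0.0112))
[[0.6038 0.1925 0.014 ]
 [0.6109 0.076  0.014 ]
 [0.4659 0.0654 0.014 ]
 [0.4574 0.182  0.014 ]] [0.5345   0.128975 0.014   ]
yaw 4.14150554173846 0.14677605390526074 0.1167161514101626
[[0.4655 0.0706 0.014 ]
 [0.6035 0.1964 0.014 ]
 [0.611  0.0813 0.014 ]]
bridge caps [array([0.5302, 0.1839, 0.118 ]), array([0.5381, 0.0721, 0.118 ])]
spare lug [ 0.5118 -0.1273  0.15  ] (array([ 0.5083, -0.1151,  0.2321]), np.float64(0.0105))
[[ 0.955  0.295 -0.   ]
 [ 0.295 -0.955  0.001]
 [ 0.    -0.001 -1.   ]]
```

Emit:
play_rows:
  motion:
    - {"tz": -4, "gripper": 1}
    - {"tz": -8, "gripper": 1}
    - {"tz": -10, "tx": 2, "ty": -1.8, "gripper": 1}
    - {"tz": -10, "tx": 5, "ty": -4.5, "gripper": 1}
    - {"tz": -10, "tx": 8, "ty": -7.2, "gripper": 1}
    - {"tz": -10, "tx": 11, "ty": -9.9, "gripper": 1}
    - {"tz": -10, "tx": 14, "ty": -12.6, "gripper": 1}
    - {"tz": -10, "tx": 17, "ty": -15.3, "gripper": 1}
  squeeze: 40

```text
schema error: expected keys gripper, tx, ty, tz, turn
```

Emit:
play_rows:
  motion:
    - {"tx": 3, "ty": -2.7}
    - {"tx": 6, "ty": -5.4}
    - {"tx": 9, "ty": -8.1}
    - {"tx": 12, "ty": -10.8}
    - {"tx": 15, "ty": -13.5}
    - {"tx": 18, "ty": -16.2}
    - {"tx": 21, "ty": -18.9}
    - {"tx": 24, "ty": -21.6}

```text
schema error: expected keys gripper, tx, ty, tz, turn
```

Emit:
play_rows:
  motion:
    - {"tx": 3, "ty": -2.7}
    - {"tx": 6, "ty": -5.4}
    - {"tx": 9, "ty": -8.1, "turn": 4}
    - {"tx": 11.5, "ty": -10.3, "turn": 8}
    - {"tx": 13.7, "ty": -12.3, "turn": 13.1}
    - {"tx": 13.7, "ty": -12.3, "turn": 13.1}
    - {"tx": 13.7, "ty": -12.3, "turn": 13.1}
    - {"tx": 13.7, "ty": -12.3, "turn": 13.1}

```text
schema error: expected keys gripper, tx, ty, tz, turn
```

All keys are needed in every row.

Emit:
play_rows:
  motion:
    - {"gripper": 1, "tx": 0, "ty": 0, "tz": -4, "turn": 0}
    - {"gripper": 1, "tx": 0, "ty": 0, "tz": -8, "turn": 0}
    - {"gripper": 1, "tx": 2, "ty": -1.8, "tz": -10, "turn": 0}
    - {"gripper": 1, "tx": 5, "ty": -4.5, "tz": -10, "turn": 0}
    - {"gripper": 1, "tx": 8, "ty": -7.2, "tz": -10, "turn": 0}
    - {"gripper": 1, "tx": 11, "ty": -9.9, "tz": -10, "turn": 0}
    - {"gripper": 1, "tx": 14, "ty": -12.6, "tz": -10, "turn": 0}
    - {"gripper": 1, "tx": 17, "ty": -15.3, "tz": -10, "turn": 0}
  squeeze: 40

```text
clock: 0.87
ee_pos: [0.2727, -0.3034, 0.3313]
tool_rot: [3.106, 0.468, 0.0]
ft_force: [0.9, -0.6, 0.4]
opening: 0.0855
grasp_force: 0.0
```

Emit:
play_rows:
  motion:
    - {"gripper": 1, "tx": 3, "ty": -2.7, "tz": 0, "turn": 0}
    - {"gripper": 1, "tx": 6, "ty": -5.4, "tz": 0, "turn": 0}
    - {"gripper": 1, "tx": 9, "ty": -8.1, "tz": 0, "turn": 0}
    - {"gripper": 1, "tx": 12, "ty": -10.8, "tz": 0, "turn": 0}
    - {"gripper": 1, "tx": 15, "ty": -13.5, "tz": 0, "turn": 0}
    - {"gripper": 1, "tx": 18, "ty": -16.2, "tz": 0, "turn": 0}
    - {"gripper": 1, "tx": 21, "ty": -18.9, "tz": 0, "turn": 0}
    - {"gripper": 1, "tx": 24, "ty": -21.6, "tz": 0, "turn": 0}

```text
clock: 1.53
ee_pos: [0.4383, -0.0259, 0.3314]
tool_rot: [3.106, 0.469, 0.0]
ft_force: [0.7, -0.6, 0.9]
opening: 0.0851
grasp_force: 0.0
```

Emit:
play_rows:
  motion:
    - {"gripper": 1, "tx": 3, "ty": -2.7, "tz": 0, "turn": 0}
    - {"gripper": 1, "tx": 6, "ty": -5.4, "tz": 0, "turn": 0}
    - {"gripper": 1, "tx": 9, "ty": -8.1, "tz": 0, "turn": 4}
    - {"gripper": 1, "tx": 11.5, "ty": -10.3, "tz": 0, "turn": 8}
    - {"gripper": 1, "tx": 13.7, "ty": -12.3, "tz": 0, "turn": 13}
    - {"gripper": 1, "tx": 13.7, "ty": -12.3, "tz": 0, "turn": 13}
    - {"gripper": 1, "tx": 13.7, "ty": -12.3, "tz": 0, "turn": 13}

```text
clock: 2.12
ee_pos: [0.5325, 0.1312, 0.3303]
tool_rot: [3.139, 0.119, -0.003]
ft_force: [0.1, 0.4, -0.5]
opening: 0.0856
grasp_force: 0.0
```

Emit:
play_rows:
  motion:
    - {"gripper": 1, "tx": 0, "ty": 0, "tz": 3, "turn": 0}
    - {"gripper": 1, "tx": 0, "ty": 0, "tz": 6, "turn": 0}
    - {"gripper": 1, "tx": 0, "ty": 0, "tz": 9, "turn": 0}
    - {"gripper": 1, "tx": 0, "ty": 0, "tz": 11, "turn": 0}
    - {"gripper": 1, "tx": 0, "ty": 0, "tz": 12.5, "turn": 0}
    - {"gripper": 1, "tx": 0, "ty": 0, "tz": 13, "turn": 0}
    - {"gripper": 1, "tx": 0, "ty": 0, "tz": 13, "turn": 0}

```text
clock: 2.7
ee_pos: [0.5315, 0.129, 0.2004]
tool_rot: [3.139, 0.114, -0.004]
ft_force: [-0.1, 0.2, -1.0]
opening: 0.0854
grasp_force: 0.0
```

```bash
python3 - <<'E'
from station import manip
import cv2,numpy as np
a=cv2.resize(manip.get_image("scene")["color"][60:250,220:420],(400,380),interpolation=3)
b=cv2.resize(manip.get_image("top")["color"][140:280,140:287],(399,380),interpolation=3)
cv2.imwrite("pics/g1.png",np.hstack([a,b]))
E
```

```text
(no output)
```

View pics/g1.png

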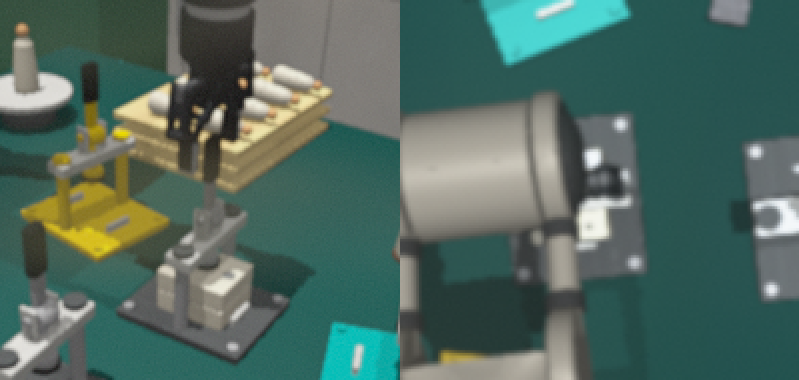

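The fingers straddle the grip at crop (212,150), free of everything else. Closing on it.

Emit:
play_rows:
  motion:
    - {"gripper": 0, "tx": 0, "ty": 0, "tz": 0, "turn": 0}
    - {"gripper": 0, "tx": 0, "ty": 0, "tz": 0, "turn": 0}
    - {"gripper": 0, "tx": 0, "ty": 0, "tz": 0, "turn": 0}
    - {"gripper": 0, "tx": 0, "ty": 0, "tz": 0, "turn": 0}
    - {"gripper": 0, "tx": 0, "ty": 0, "tz": 0, "turn": 0}
    - {"gripper": 0, "tx": 0, "ty": 0, "tz": 0, "turn": 0}
    - {"gripper": 0, "tx": 0, "ty": 0, "tz": 0, "turn": 0}
    - {"gripper": 0, "tx": 0, "ty": 0, "tz": 0, "turn": 0}
  squeeze: 40

```text
clock: 3.47
ee_pos: [0.5326, 0.1297, 0.2017]
tool_rot: [3.139, 0.114, 0.001]
ft_force: [-0.5, -3.7, 4.3]
opening: 0.0232
grasp_force: 40.9
```

Gripped: the opening of about 23 mm fits the 24 mm grip. Now I probe the direction gently.

Emit:
play_rows:
  motion:
    - {"gripper": 0, "tx": 0.4, "ty": 0, "tz": 0, "turn": 0}
    - {"gripper": 0, "tx": 0.8, "ty": 0, "tz": 0, "turn": 0}
    - {"gripper": 0, "tx": 0.8, "ty": 0, "tz": 0, "turn": 0}

```text
clock: 3.72
ee_pos: [0.5397, 0.1302, 0.2013]
tool_rot: [3.139, 0.114, -0.004]
ft_force: [-4.4, -4.3, 5.8]
opening: 0.0234
grasp_force: 41.3
```

It yields toward +x with about 4 N, so press +x is world +x. I follow the arc (r = 8 cm) to q=0.4.

Emit:
play_rows:
  motion:
    - {"gripper": 0, "tx": 0.8, "ty": 0, "tz": 0.16, "turn": 0}
    - {"gripper": 0, "tx": 1.6, "ty": 0, "tz": 0.36, "turn": 0}
    - {"gripper": 0, "tx": 2.3, "ty": 0, "tz": 0.63, "turn": 0}
    - {"gripper": 0, "tx": 2.3, "ty": 0, "tz": 0.63, "turn": 0}

```text
clock: 4.05
ee_pos: [0.5635, 0.1319, 0.1954]
tool_rot: [3.139, 0.114, -0.001]
ft_force: [-2.8, -3.7, 7.8]
opening: 0.0235
grasp_force: 42.1
```

```bash
python3 - <<'E'
from station import manip
import cv2,numpy as np
a=cv2.resize(manip.get_image("scene")["color"][100:250,230:400],(680,600),interpolation=3)
cv2.imwrite("pics/g2.png",a)
E
```

```text
(no output)
```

View pics/g2.png

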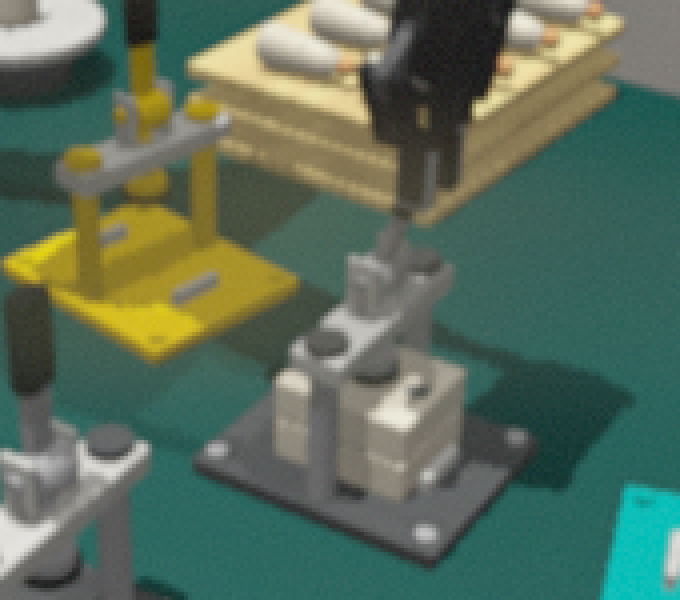

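The lever now leans to +x with the grip, at crop (395,230). I carry on along the arc.

Emit:
play_rows:
  motion:
    - {"gripper": 0, "tx": 0.74, "ty": 0, "tz": 0.35, "turn": 0}
    - {"gripper": 0, "tx": 1.42, "ty": 0, "tz": 0.77, "turn": 0}
    - {"gripper": 0, "tx": 2.05, "ty": 0, "tz": 1.25, "turn": 0}
    - {"gripper": 0, "tx": 2.64, "ty": 0, "tz": 1.8, "turn": 0}
    - {"gripper": 0, "tx": 3.17, "ty": 0, "tz": 2.4, "turn": 0}
    - {"gripper": 0, "tx": 3.63, "ty": 0, "tz": 3.05, "turn": 0}
    - {"gripper": 0, "tx": 4.03, "ty": 0, "tz": 3.74, "turn": 0}
    - {"gripper": 0, "tx": 4.03, "ty": 0, "tz": 3.74, "turn": 0}

```text
clock: 4.77
ee_pos: [0.6055, 0.135, 0.1584]
tool_rot: [3.139, 0.114, 0.007]
ft_force: [1.7, -2.4, 8.6]
opening: 0.0234
grasp_force: 43.2
```

Emit:
play_rows:
  motion:
    - {"gripper": 0, "tx": 0.33, "ty": 0, "tz": 0.73, "turn": 0}
    - {"gripper": 0, "tx": 0.58, "ty": 0, "tz": 1.49, "turn": 0}
    - {"gripper": 0, "tx": 0.75, "ty": 0, "tz": 2.27, "turn": 0}
    - {"gripper": 0, "tx": 0.85, "ty": 0, "tz": 3.06, "turn": 0}
    - {"gripper": 0, "tx": 0.87, "ty": 0, "tz": 3.86, "turn": 0}
    - {"gripper": 0, "tx": 0.87, "ty": 0, "tz": 4.0, "turn": 0}
    - {"gripper": 0, "tx": 0.87, "ty": 0, "tz": 4.0, "turn": 0}

```text
clock: 5.35
ee_pos: [0.6147, 0.1357, 0.1176]
tool_rot: [3.139, 0.114, 0.008]
ft_force: [8.6, -2.3, -1.5]
opening: 0.0236
grasp_force: 42.8
```

Grasp point at z≈0.137 matches q≈1.6. I open and rise.

Emit:
play_rows:
  motion:
    - {"gripper": 1, "tx": 0, "ty": 0, "tz": 0, "turn": 0}
    - {"gripper": 1, "tx": 0, "ty": 0, "tz": 0, "turn": 0}
    - {"gripper": 1, "tx": 0, "ty": 0, "tz": 0, "turn": 0}
    - {"gripper": 1, "tx": 0, "ty": 0, "tz": 0, "turn": 0}
    - {"gripper": 1, "tx": 0, "ty": 0, "tz": 0, "turn": 0}
    - {"gripper": 1, "tx": 0, "ty": 0, "tz": -3, "turn": 0}
    - {"gripper": 1, "tx": 0, "ty": 0, "tz": -7, "turn": 0}
    - {"gripper": 1, "tx": 0, "ty": 0, "tz": -11, "turn": 0}

```text
clock: 6.02
ee_pos: [0.6113, 0.1359, 0.2279]
tool_rot: [3.139, 0.115, -0.005]
ft_force: [1.4, 1.1, -0.2]
opening: 0.0852
grasp_force: 0.0
```

Emit:
play_rows:
  motion:
    - {"gripper": 1, "tx": 0, "ty": 0, "tz": -4, "turn": 0}
    - {"gripper": 1, "tx": 0, "ty": 0, "tz": -8, "turn": 0}
    - {"gripper": 1, "tx": 0, "ty": 0, "tz": -10, "turn": 0}
    - {"gripper": 1, "tx": 0, "ty": 0, "tz": -10, "turn": 0}

```text
clock: 6.35
ee_pos: [0.6136, 0.1362, 0.3341]
tool_rot: [-3.139, -0.115, -0.017]
ft_force: [1.1, 0.0, 0.8]
opening: 0.0856
grasp_force: 0.0
```

```bash
python3 - <<'E'
from station import manip
import cv2,numpy as np
a=cv2.resize(manip.get_image("scene")["color"][100:300,180:400],(660,600),interpolation=3)
cv2.imwrite("pics/g3.png",a)
E
```

```text
(no output)
```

View pics/g3.png

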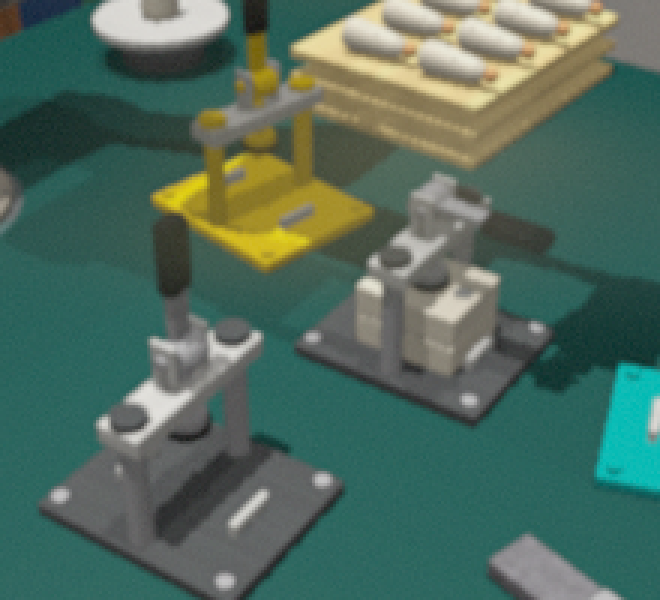

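The lever lies over to +x (tip at crop (548,238)), the mould is in place and the spare lever is upright. Next is a numeric check of the closed angle.

```bash
python3 - <<'E'
from h import *
i=manip.get_image("scene");f=210/np.tan(np.radians(i["vertical_fov"]/2))
for q in(1.3,1.4,1.5,1.6):
    for r in (.045,.1):
        P=np.array([.534,.130,.14])+r*np.array([np.sin(q)*.9974,np.sin(q)*.0715,np.cos(q)])
        c=R.from_rotvec(i["orientation"]).inv().apply(P-i["origin"]);p=c[:2]/c[2]*f+[i["cx"],i["cy"]]
        print(q,r,((p-[180,100])*3).round(0))
E
```

```text
1.3 0.045 [482. 205.]
1.3 0.1 [548. 208.]
1.4 0.045 [482. 210.]
1.4 0.1 [549. 220.]
1.5 0.045 [483. 215.]
1.5 0.1 [549. 232.]
1.6 0.045 [482. 221.]
1.6 0.1 [548. 244.]
```

The tip fits about 1.55 to 1.6. A light press from above with shut fingers will make sure it is on its stop.

Emit:
play_rows:
  motion:
    - {"gripper": 0, "tx": 0, "ty": 0, "tz": 3, "turn": 0}
    - {"gripper": 0, "tx": 0, "ty": 0, "tz": 6, "turn": 0}
    - {"gripper": 0, "tx": 0, "ty": 0, "tz": 9, "turn": 0}
    - {"gripper": 0, "tx": 0, "ty": 0, "tz": 12, "turn": 0}
    - {"gripper": 0, "tx": 0, "ty": 0, "tz": 15, "turn": 0}
    - {"gripper": 0, "tx": 0, "ty": 0, "tz": 17, "turn": 0}
    - {"gripper": 0, "tx": 0, "ty": 0, "tz": 18, "turn": 0}
    - {"gripper": 0, "tx": 0, "ty": 0, "tz": 18.5, "turn": 0}
  squeeze: 20

```text
clock: 7.12
ee_pos: [0.6104, 0.1356, 0.1445]
tool_rot: [3.139, 0.115, -0.005]
ft_force: [-19.7, -4.2, 51.6]
opening: -0.0
grasp_force: 25.8
```

Emit:
play_rows:
  motion:
    - {"gripper": 0, "tx": 0, "ty": 0, "tz": 0.2, "turn": 0}
    - {"gripper": 0, "tx": 0, "ty": 0, "tz": 0.4, "turn": 0}
    - {"gripper": 0, "tx": 0, "ty": 0, "tz": 0.6, "turn": 0}
    - {"gripper": 0, "tx": 0, "ty": 0, "tz": 0.6, "turn": 0}

```text
clock: 7.45
ee_pos: [0.6104, 0.1356, 0.1445]
tool_rot: [3.139, 0.116, 0.002]
ft_force: [-23.6, -4.3, 53.7]
opening: 0.0005
grasp_force: 26.2
```

Hard contact at z=0.1445 is where the grip's top lies at q=1.6, so the lever is fully closed. I lift clear.

Emit:
play_rows:
  motion:
    - {"gripper": 0, "tx": 0, "ty": 0, "tz": -4, "turn": 0}
    - {"gripper": 0, "tx": 0, "ty": 0, "tz": -8, "turn": 0}
    - {"gripper": 0, "tx": 0, "ty": 0, "tz": -12, "turn": 0}
    - {"gripper": 0, "tx": 0, "ty": 0, "tz": -16, "turn": 0}
    - {"gripper": 0, "tx": 0, "ty": 0, "tz": -19, "turn": 0}
    - {"gripper": 0, "tx": 0, "ty": 0, "tz": -19, "turn": 0}
    - {"gripper": 0, "tx": 0, "ty": 0, "tz": -19, "turn": 0}

```text
clock: 8.03
ee_pos: [0.6124, 0.1359, 0.3276]
tool_rot: [-3.139, -0.115, -0.004]
ft_force: [-0.5, 0.5, -1.1]
opening: -0.0002
grasp_force: 0.0
```

```bash
python3 - <<'E'
from station import manip
import cv2
a=cv2.resize(manip.get_image("scene")["color"][100:300,180:400],(660,600),interpolation=3)
cv2.imwrite("pics/g4.png",a)
E
```

```text
(no output)
```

View pics/g4.png

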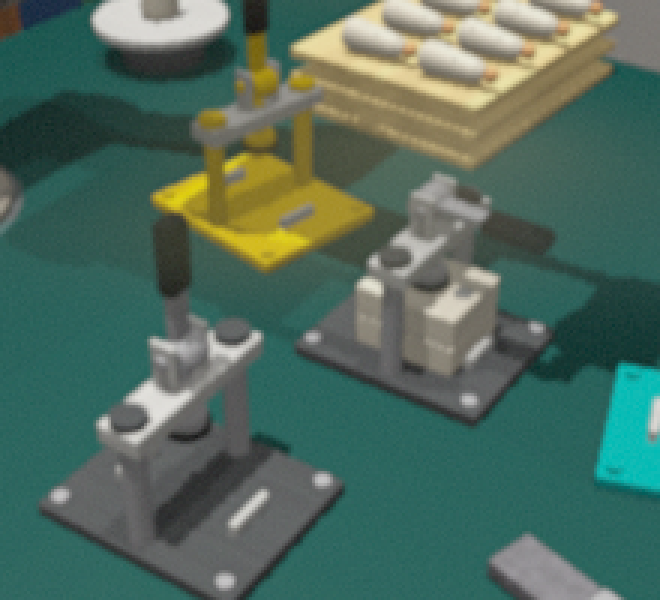

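Nothing has changed since the press: the loaded press's lever is closed (tip at crop (548,238)) and the spare lever at (172,255) is upright. I hand it in.

```bash
python3 -c "from station import manip;print(manip.sign_off())"
```

```text
the job is handed in; nothing more can be done
None
```

The press with the plaster mould is clamped: its lever is past centre and on its closed stop. The empty press's lever is still upright, and the job was handed in at about 8 s of the 29 s; the hand-in gave no verdict.

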